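# Find the pitch leaf that fits the lead screw

## Task

Find the pitch leaf that fits the lead screw on the sloping stand: try the leaves on top of the thread, between the two guide rails and with their length along the screw, until one drops fully home with all its teeth in the grooves. Leave that leaf standing in the thread and have the ones that do not fit back in the wooden rack. Do not disturb the grinding wheel, suction cup and spanner lying about.

Things in the scene. Friction and masses are not known exactly. Their poses are not given: they have to be found in the camera images.
- leaf_a_mid (a point): half-way up a pitch-comb leaf, at its centre. Plate 12 mm thick (its y), 76 mm tall (z): a row of steel teeth 6.8 mm long at the bottom, tips 38 mm below this point; above them a steel bar 68 mm long (x), its top 23 mm above the tips; then a plain aluminium grip tang 26 mm (x) by 12 mm (y), from 23 to 76 mm above the tips. 0.15 to 0.3 kg. Stands on its teeth in the rack at first
- leaf_b_mid (a point): as leaf_a, but another tooth spacing. The three leaves have 7 teeth at 10 mm, 5 at 12 mm and 5 at 14 mm; which leaf has which, and the order in the rack, is not told: look or try. Every leaf has one tooth right in its middle (under this point), the rest evenly to both sides. Teeth are 3 mm wide at the tip and 6.4 mm at the top
- leaf_c_mid (a point): as leaf_a, but another tooth spacing (see leaf_b). The leaves stand one in each bay of the rack, their length (x) along the rack's x to within 0.12 rad
- screw_mid (a point): middle of the steel lead screw, on its axis, about 125 mm above the table. x runs along the screw to its raised far end, z square out of the top of the thread, y level. 48 mm over the crests, 36 mm at the root. A groove lies right at this point, the others at the screw's even pitch (not told). A leaf fully home has its centre 56 mm from the axis, one on the crests 62 mm
- tilt (a joint): slope of the screw above the level, rad (0.38 to 0.52, the far end raised); very stiff hinge, stays where it is. Thread: grooves 8 mm wide at the mouth, 4.5 mm at the root, 6 mm deep, over 72 mm to either side of screw_mid; at 90 mm dark blocks hold it. Guide rails along both sides, faces at y = +-9 mm from screw_mid, between z = 27 and 43 mm, keep a leaf from toppling
- rack: wooden open rack for the leaves, 130 (x) by 250 (y) mm, walls 5 mm thick and 18 mm high, floor 5 mm thick, two low dividers of the same height across it making three bays side by side in y, centred at y = -80, 0, +80 mm; origin at the centre of its underside, fixed
- stand: green stand that carries the screw: base plate 170 (x) by 130 (y) mm, 12 mm thick, two cheeks at y = +-50 mm up to 102 mm; origin at the centre of its underside, fixed
- wheel: grinding wheel lying flat, 150 mm across, 14 mm high, origin at the centre of its underside; leave alone
- cup: black rubber suction cup with a steel stem, 90 mm across, 68 mm high, origin at the centre of its underside; leave alone
- spanner: spanner 180 mm long lying along its x, origin under its middle; leave alone
Things that resemble listed ones, but are neither listed nor needed, are in the scene too. What is shaped like the part that bears leaf_b_mid but blue or orange is not meant.

How it is judged:
By the outcome, as a careful person would: the job done as asked, in the order asked, and still so for the second after the job is handed in, with the robot touching nothing.
It also fails if it takes over 72 s, if anything falls off the work surface, if the arm or the gripper's body presses on something with over 40 N, if the wrist force passes 120 N, or if a joint passes its speed limit or range.

## Robot

A 7-joint arm with a two-finger parallel gripper is mounted at the origin on the work surface. World frame = base frame: x ahead of the robot, y to its left, z up, the work surface at z = 0. Lengths are in m, angles in rad, forces in N, time in s.
With the tool pointing down it reaches from about 0.425 to 0.925 m from the base axis. Payload 6.8 kg.
Tool frame: the origin (TCP) lies at the very end of the fingers, on their centre line; the grasp point (between the pads) lies 19 mm behind it (r.tcp_to_grasp is the distance from the TCP to the grasp point, in m); z points along the fingers, y is the line along which they close (so a half turn about z gives the same grasp; the last joint's range is limited). The gripper opens to 85 mm and grips with 20 to 120 N. Pads are 22 mm wide; open, the fingers measure 114 mm over their backs; the gripper's body (76 mm by 85 mm) begins 54 mm behind the grasp point. The pads swing forward as they close: fully open they stand 13 mm farther back than shut.
Start: joints at [1.23, 0.477, 0.022, 1.555, -0.011, 1.109, -0.083], TCP at [0.156, -0.657, 0.231] pointing down, gripper open.
Joint ranges: [-2.96, 2.96], [-0.34, 2.1], [-1.41, 1.46], [0.24, 2.44], [-1.37, 4.51], [0.17, 1.92], [-2.96, 2.96]. Speed limits (rad/s): [2.39, 2.39, 3.14, 3.14, 3.14, 3.14, 3.14].

## Interface

Orientations are given as a rotation vector (axis times angle).
In Python, from bench import r gives the robot as it stands.
- The arm moves only by the tool step_arm, never from a script. Its argument "moves" is a list of rows, each a list of 7 numbers: the shift along the tool's x, y, z in mm, then the turn, a rotation vector about the tool's x, y, z in rad, then the finger opening in mm, from 0 to 85.4. A call has 1 to 8 rows; each row is the pose to reach, as a shift and turn from the pose commanded when the call began, along the tool's axes at that moment; what a row does not reach only later rows make up. A row lasts 1/10 s, in which the tool goes at most 50 mm and 8.59 degrees, less where a joint would pass 70% of its speed; a pose out of reach is approached as far as the arm can. A call with a gripper value outside its range is refused whole. The fingers move at their own pace and stop on an object; "grip_force" is the grip in N (left out, the last holds). Time passes only in rows, so rows that repeat a pose let the fingers close. It gives the time, the measured TCP pose, the force, the opening and the grip force at its end, in the units of the state.
- r.get_obs(): the state, without advancing time (a new reading comes with each control period).
- r.grab_frame(name): name is "scene" or "top" or "wrist"; returns a dict with "image" (420x560x3 uint8, red, green, blue), "depth" (420x560 float32, m along the optical axis (not along the pixel's ray), 0 where there is no reading), "mtx" (3x3 intrinsics, pixels), "k1" (the pictures are not rectified: a ray, as slopes to the right and down, at radius r is drawn at 1 + k1 r^2 times it, then the intrinsics apply), "rvec" (rotation vector, rad) and "tvec" (3), from world to camera coordinates, as OpenCV has them. Camera axes: x right, y down, z forward; pixel columns grow to the right and rows downward; lengths in m; the calibration is good to about 2 mm. A picture is of the moment at which its call begins.
- r.hand_in(): hands the job in; it is judged then, once.
The state is a dict: "clock": time; "joints": joint angles; "qvel": joint speeds; "tau": joint torques, N m; "tcp_pos": TCP position; "orientation": TCP orientation; "contact_force": force on the tool from outside, world axes, zero at the start; "moment": the same for the moment, N m; "grip_width": finger opening in m; "gripper_force": force on a finger pad.
Only numpy, scipy, OpenCV 4.12 (cv2) and the standard library are available. Lean on these libraries where they do the work, as an engineer would, in place of code of your own. Each camera call takes 0.05 s, during which the arm holds its last target. There are 200 camera calls.

## Working session

There is one attempt and no reset: what is moved stays moved. The work goes in short steps, Python scripts to look and compute and a tool call to move; the robot and the scene stay as the last step left them, time stands still between calls to the robot, and variables do not carry over. Pictures are saved under pics/ and viewed, at most 10 in all, crops included, and the job is handed in when it is done.

Besides the shell and the picture viewer there is one more tool, called after "Request:" as name([rows], argument=value, ...), one row to a line, values as JSON. step_arm: Moves the arm, as the interface text tells. Its arguments: {"type":"object","properties":{"moves":{"type":"array","items":{"type":"array","items":{"type":"number"}}},"grip_force":{"type":"number"}},"required":["moves"]}

```bash
mkdir -p pics; ls
cat > h.py <<'E'
import numpy as np,cv2
from scipy.spatial.transform import Rotation as R
from bench import r
def grab(n,f=None):
    d=r.grab_frame(n)
    np.savez('%s.npz'%n,**{k:np.asarray(v) for k,v in d.items()})
    if f: cv2.imwrite('pics/'+f,d['image'][:,:,::-1])
    return d
def load(n): return dict(np.load('%s.npz'%n))
def cloud(d):
    # world points for every pixel (HxWx3), nan where no depth
    h,w=d['depth'].shape; K=np.asarray(d['mtx']);k=float(d['k1'])
    u,v=np.meshgrid(np.arange(w),np.arange(h))
    xd=(u-K[0,2])/K[0,0]; yd=(v-K[1,2])/K[1,1]
    rd=np.hypot(xd,yd); rr=rd.copy()
    for _ in range(20): rr=rd/(1+k*rr*rr)
    s=1/(1+k*rr*rr); 
    z=d['depth'].astype(float); z=np.where(z>0,z,np.nan)
    c=np.stack([xd*s*z,yd*s*z,z],-1)
    M=R.from_rotvec(np.ravel(d['rvec'])).as_matrix()
    return (c-np.ravel(d['tvec']))@M
def proj(d,p):
    K=np.asarray(d['mtx'])
    q,_=cv2.projectPoints(np.float64(p).reshape(-1,1,3),np.float64(d['rvec']),np.float64(d['tvec']),K,np.array([float(d['k1']),0,0,0]))
    return q[:,0]
def mv(p,Rt=None):
    "target tcp world pos (m), Rt matrix -> shift mm, rotvec in tool frame"
    o=r.get_obs(); M=R.from_rotvec(o['orientation'])
    s=M.inv().apply(np.array(p)-o['tcp_pos'])*1000
    rv=(M.inv()*R.from_matrix(Rt)).as_rotvec() if Rt is not None else np.zeros(3)
    return s.round(1),rv.round(3)
E
python3 - <<'E'
from h import *
a=grab('scene','s0.png');b=grab('top','t0.png')
o=r.get_obs()
for k in o: print(k,np.round(o[k],3))
for d in(a,b): print(np.asarray(d['mtx']).round(1).tolist(),d['k1'],np.round(d['rvec'],3),np.round(d['tvec'],3))
E
```

```text
pics
clock 0.1
joints [ 1.23   0.478  0.022  1.556 -0.011  1.109 -0.083]
qvel [-0.001 -0.003  0.    -0.002 -0.    -0.002  0.   ]
tau [ 5.0000e-03 -5.9776e+01  1.6140e+00 -2.8195e+01  1.3000e-02  5.0000e-03
  0.0000e+00]
tcp_pos [ 0.156 -0.656  0.23 ]
orientation [-3.119e+00 -3.650e-01  1.000e-03]
contact_force [ 0.153 -0.301  0.055]
moment [ 0.024  0.002 -0.016]
gripper_force 0.0
grip_width 0.085
[[508.4, 0.0, 277.4], [0.0, 508.4, 212.6], [0.0, 0.0, 1.0]] 0.018782248803731937 [ 1.098  2.414 -1.011] [ 0.331 -0.195  1.364]
[[425.2, 0.0, 287.2], [0.0, 425.2, 209.0], [0.0, 0.0, 1.0]] -0.10212229440488059 [ 2.144 -2.187  0.139] [0.004 0.493 1.152]
```

```bash
sleep 0
```

```text
(no output)
```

View pics/s0.png

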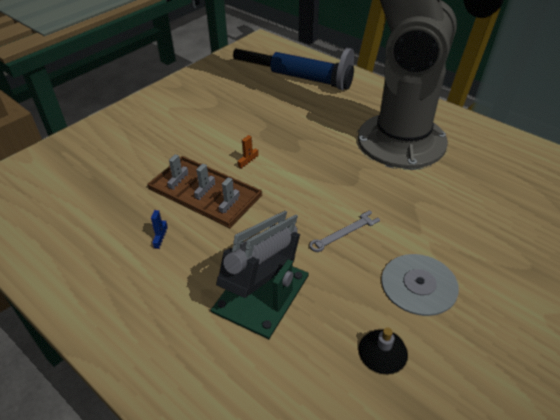

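View pics/t0.png

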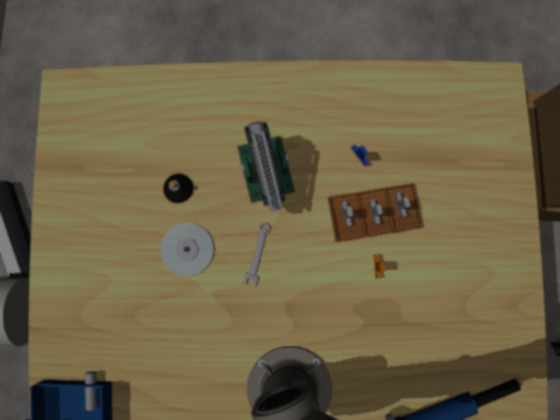

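Scene view: rack with three grey leaves at (204,188), screw on its stand at (262,255), blue/orange decoys at (159,228) and (248,150). Top view: leaves at (348,212), (376,211), (404,204); screw from (258,128) to (276,205).

Run:
```python
from h import *
for n in('top','scene'):
    d=load(n);P=cloud(d)
    print(n,'table z',np.nanmedian(P[300:330,100:200,2]) if n=='top' else np.nanmedian(P[200:230,60:130,2]))
    H=cv2.cvtColor(d['image'],cv2.COLOR_RGB2HSV)
    if n=='top': boxes=dict(rack=(180,245,322,428),st=(115,215,230,300))
    else: boxes=dict(rack=(150,225,145,265),st=(205,335,208,312))
    for k,(a,b,c,e) in boxes.items():
        Q=P[a:b,c:e].reshape(-1,3);h=H[a:b,c:e].reshape(-1,3).astype(int)
        if k=='rack':
            m=(Q[:,2]>.008)&(Q[:,2]<.03)
            (cx,s,ang)=cv2.minAreaRect(Q[m][:,:2].astype(np.float32));print(n,'rack',cx,s,ang)
            # leaf tangs
            m=((Q[:,2]>.068)&(Q[:,2]<.1)).reshape(b-a,e-c).astype(np.uint8)
            N,L,S,C=cv2.connectedComponentsWithStats(m)
            for i in range(1,N):
                q=Q[(L==i).ravel()]
                if len(q)>3: print(' tang',len(q),q.mean(0).round(4),q.min(0).round(3),q.max(0).round(3))
            m=((Q[:,2]>.024)&(Q[:,2]<.04)).reshape(b-a,e-c).astype(np.uint8)
            N,L,S,C=cv2.connectedComponentsWithStats(m)
            for i in range(1,N):
                q=Q[(L==i).ravel()]
                if len(q)>12: print(' bar',len(q),q.mean(0).round(4),cv2.minAreaRect(q[:,:2].astype(np.float32)))
        else:
            m=(Q[:,2]>.004)&(Q[:,2]<.02)
            print(n,'base',m.sum(),cv2.minAreaRect(Q[m][:,:2].astype(np.float32)))
            m=(Q[:,2]>.11); print(m.sum(),Q[m].mean(0),Q[m].min(0),Q[m].max(0))
            q=Q[m]; u,s,v=np.linalg.svd(q-q.mean(0),full_matrices=False); print(v[0],s)
```

```text
top table z 0.0004702906325956243
top rack (0.46809837222099304, -0.2646332383155823) (0.16800007224082947, 0.2668037712574005) 9.46158218383789
 tang 55 [ 0.4999 -0.3252  0.0797] [ 0.489 -0.334  0.068] [ 0.513 -0.318  0.085]
 tang 53 [ 0.4827 -0.2483  0.0802] [ 0.47  -0.256  0.069] [ 0.494 -0.241  0.086]
 tang 52 [ 0.4795 -0.1704  0.0807] [ 0.466 -0.178  0.07 ] [ 0.492 -0.163  0.087]
 bar 81 [ 0.4998 -0.3252  0.0296] ((0.501128077507019, -0.32580164074897766), (0.06501822173595428, 0.013031682930886745), 15.180033683776855)
 bar 33 [ 0.5027 -0.1659  0.029 ] ((0.4995441138744354, -0.16710664331912994), (0.027976036071777344, 0.011759316548705101), 9.527918815612793)
 bar 72 [ 0.4809 -0.2487  0.0291] ((0.4826825261116028, -0.24936364591121674), (0.06529567390680313, 0.012535427697002888), 12.914987564086914)
 bar 36 [ 0.4578 -0.1756  0.0287] ((0.4589858651161194, -0.1751849204301834), (0.02378278784453869, 0.012727401219308376), 7.581978797912598)
top base 1251 ((0.6286004781723022, 0.05841922014951706), (0.2019486427307129, 0.291925311088562), 88.61724853515625)
1451 [0.61219144 0.05
[... 811 characters left out ...]
4] ((0.5012960433959961, -0.32175371050834656), (0.0692637488245964, 0.01619912125170231), 14.631522178649902)
 bar 105 [ 0.4874 -0.2435  0.0295] ((0.4843088984489441, -0.2459522783756256), (0.06597503274679184, 0.015437282621860504), 8.960941314697266)
 bar 104 [ 0.483  -0.1643  0.0293] ((0.478705495595932, -0.1662556380033493), (0.0695728287100792, 0.014438826590776443), 11.568778038024902)
scene base 3056 ((0.5528753399848938, 0.004627525806427002), (0.36385294795036316, 0.22043144702911377), 48.220184326171875)
3209 [0.64282061 0.0707821  0.15725102] [0.48417126 0.01475271 0.11001385] [0.71456891 0.1089559  0.21097083]
[0.96408636 0.21242869 0.15940997] [3.24771805 1.35459378 0.84550962]
```

Run:
```python
from h import *
d=grab('wrist'); o=r.get_obs()
M=R.from_rotvec(o['orientation']).as_matrix();print(M.round(3))
C=R.from_rotvec(np.ravel(d['rvec'])).as_matrix(); c=-C.T@np.ravel(d['tvec'])
print('cam in tool',(M.T@(c-o['tcp_pos'])).round(4)); print('cam axes in tool',(C@M).round(3)); print(d['mtx'],d['k1'])
# screw rough fit
A=[]
for n in('top','scene'):
    e=load(n);P=cloud(e)
    a,b,c_,g=(115,215,230,300) if n=='top' else (205,335,208,312)
    A.append(P[a:b,c_:g].reshape(-1,3))
for Q in A:
    Q=Q[np.isfinite(Q).all(1)]; Q=Q[(Q[:,2]>.1)]
    y=np.array([-np.sin(.215),np.cos(.215)]);x=np.array([np.cos(.215),np.sin(.215)])
    s=(Q[:,:2]-[.61,.055])@x; t=(Q[:,:2]-[.61,.055])@y
    for lo in np.arange(-.12,.13,.02):
        m=(s>lo)&(s<lo+.02)
        if m.sum()>15:
            k=m&(Q[:,2]>np.percentile(Q[m,2],40)); print(round(lo+.01,3),m.sum(),np.percentile(Q[m,2],[50,90,98]).round(3),t[k].min().round(3),t[k].max().round(3))
    print()
```

```text
[[ 0.973  0.231 -0.   ]
 [ 0.231 -0.973  0.001]
 [-0.    -0.001 -1.   ]]
cam in tool [ 0.0762  0.0021 -0.143 ]
cam axes in tool [[-0.001  1.     0.   ]
 [-0.954 -0.    -0.299]
 [-0.299 -0.001  0.954]]
[[368.78291389   0.         282.11746436]
 [  0.         368.78291389 205.01932877]
 [  0.           0.           1.        ]] -0.054653597694064616
-0.11 40 [0.122 0.127 0.132] -0.019 0.01
-0.09 96 [0.113 0.137 0.138] -0.019 0.012
-0.07 143 [0.12  0.147 0.15 ] -0.022 0.018
-0.05 149 [0.131 0.159 0.164] -0.019 0.015
-0.03 181 [0.139 0.169 0.174] -0.021 0.018
-0.01 213 [0.149 0.18  0.184] -0.022 0.02
0.01 224 [0.158 0.19  0.194] -0.023 0.022
0.03 227 [0.168 0.201 0.206] -0.023 0.022
0.05 232 [0.175 0.206 0.211] -0.031 0.029
0.07 165 [0.187 0.196 0.198] -0.017 0.016
0.09 59 [0.154 0.187 0.189] -0.028 0.027

-0.11 89 [0.114 0.123 0.126] -0.015 0.015
-0.09 112 [0.122 0.134 0.137] -0.014 0.015
-0.07 146 [0.13  0.144 0.147] -0.014 0.016
-0.05 177 [0.137 0.155 0.158] -0.016 0.017
-0.03 212 [0.14  0.165 0.169] -0.014 0.019
-0.01 257 [0.148 0.175 0.181] -0.016 0.022
0.01 274 [0.158 0.187 0.191] -0.014 0.023
0.03 371 [0.168 0.196 0.202] -0.015 0.024
0.05 422 [0.184 0.205 0.209] -0.014 0.017
0.07 502 [0.174 0.191 0.194] -0.027 0.033
0.09 894 [0.146 0.182 0.189] -0.027 0.033
0.11 62 [0.127 0.13  0.131] -0.023 0.031
```

```bash
cat >> h.py <<'E'
def Rs(tilt,yaw):
    x=np.array([np.cos(tilt)*np.cos(yaw),np.cos(tilt)*np.sin(yaw),np.sin(tilt)])
    y=np.array([np.sin(yaw),-np.cos(yaw),0]); return np.stack([x,y,np.cross(x,y)],1)
E
python3 - <<'E'
from h import *
Rt=Rs(.48,.215);print(Rt.round(3))
print(mv(np.array([.59,.05,.125])-.14*Rt[:,2],Rt))
E
```

```text
[[ 0.867  0.213  0.451]
 [ 0.189 -0.977  0.099]
 [ 0.462  0.    -0.887]]
(array([ 521. , -588.3,  -17.8]), array([-0.006,  0.48 ,  0.017]))
```

Request:
step_arm([
  [30,-35,-30,0,0,0,60],
  [60,-70,-60,0,0,0,60],
  [95,-105,-90,0,0,0,60],
  [130,-140,-90,0,0,0,60],
  [165,-175,-90,0,0.05,0,60],
  [200,-210,-90,0,0.1,0,60],
  [230,-250,-90,0,0.15,0,60],
  [260,-290,-90,0,0.2,0,60],
])

```text
clock: 0.95
tcp_pos: [0.3369, -0.3256, 0.3213]
orientation: [-3.081, -0.361, -0.312]
contact_force: [0.9, 0.4, -0.4]
grip_width: 0.0601
gripper_force: 0.0
```

Run:
```python
from h import *
Rt=Rs(.48,.215)
print(mv(np.array([.59,.05,.125])-.14*Rt[:,2],Rt),r.get_obs()['joints'])
```

```text
(array([ 248.5, -308.1,  124.5]), array([-0.006,  0.278,  0.017])) [ 0.92732764  0.00679096 -0.17503953  1.97126619 -0.19158308  1.05896415
 -0.50007466]
```

Request:
step_arm([
  [33,-36,0,0,0.05,0,60],
  [66,-72,0,0,0.1,0,60],
  [99,-108,0,0,0.15,0,60],
  [132,-145,20,0,0.2,0,60],
  [165,-185,45,0,0.24,0,60],
  [195,-225,70,0,0.278,0,60],
  [222,-267,97,0,0.278,0.017,60],
  [248,-308,124,-0.006,0.278,0.017,60],
])

```text
clock: 1.75
tcp_pos: [0.5111, 0.003, 0.2624]
orientation: [-2.988, -0.322, -0.725]
contact_force: [0.4, -1.6, 0.2]
grip_width: 0.06
gripper_force: 0.0
```

Request:
step_arm([
  [0,0,0,0,0,0,60],
  [0,0,0,0,0,0,60],
])

```text
clock: 1.95
tcp_pos: [0.5107, 0.0013, 0.2624]
orientation: [-2.988, -0.325, -0.722]
contact_force: [0.2, 0.1, -0.5]
grip_width: 0.0602
gripper_force: 0.0
```

Run:
```python
from h import *
d=grab('wrist','w1.png'); o=r.get_obs(); print(o['tcp_pos'],o['joints'],mv(o['tcp_pos'],Rs(.48,.215)))
P=cloud(d); np.save('Pw1.npy',P)
# rails: top face; in guess frame
Rt=Rs(.48,.215);X=Rt[:,0];Z=-Rt[:,2];Y=np.cross(Z,X)
q=(P-[.59,.05,.125])@np.stack([X,Y,Z],1)
m=np.isfinite(q[...,0])&(abs(q[...,0])<.1)&(abs(q[...,1])<.06)
for lo in np.arange(-.1,.1,.02):
  k=m&(q[...,0]>lo)&(q[...,0]<lo+.02)&(q[...,2]>.033)
  if k.sum()>10: print(lo.round(3),k.sum(),np.percentile(q[k][:,2],[10,50,90]).round(4),np.percentile(q[k][:,1],[1,25,75,99]).round(4))
```

```text
[5.10769483e-01 2.34619264e-05 2.62741716e-01] [ 0.61962897 -0.00649666 -0.68224486  2.19785128 -0.15573327  0.48368645
 -1.29943945] (array([0., 0., 0.]), array([ 0.001,  0.005, -0.001]))
-0.1 312 [0.0373 0.0383 0.0392] [-0.0188 -0.0161  0.0077  0.0107]
-0.08 361 [0.0375 0.0389 0.0398] [-0.0189 -0.0159  0.0078  0.011 ]
-0.06 389 [0.0384 0.0395 0.0405] [-0.0186 -0.0156  0.008   0.0112]
-0.04 1962 [0.0402 0.2238 0.2294] [-0.0181  0.0056  0.0226  0.0291]
-0.02 18360 [0.193  0.2269 0.2446] [-0.0471 -0.0182  0.0201  0.0303]
0.0 8418 [0.2325 0.244  0.2508] [-0.0597 -0.0537 -0.0084  0.01  ]
0.02 547 [0.0397 0.0419 0.0428] [-0.0175 -0.0147  0.009   0.0124]
0.04 571 [0.0405 0.0424 0.0434] [-0.0173 -0.0144  0.0093  0.0127]
0.06 630 [0.0406 0.0429 0.0439] [-0.017  -0.0141  0.0097  0.0131]
0.08 664 [0.0407 0.0436 0.0445] [-0.0167 -0.0139  0.0098  0.0132]
```

View pics/w1.png

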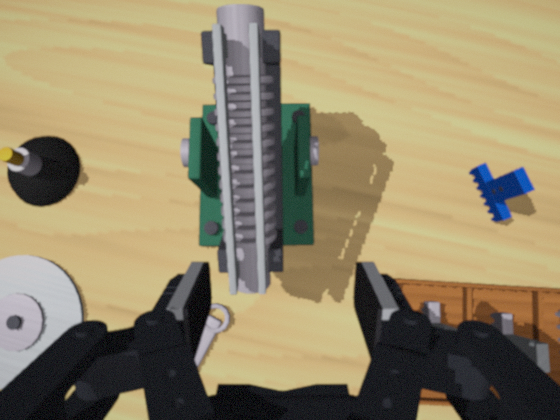

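Wrist view: the screw runs from (240,15) to (248,290) with rails either side, grooves visible at rows 75–235 between the rails, dark blocks at rows 45 and 260; the blue decoy and rack are clear at right.

```bash
cat > fit.py <<'E'
from h import *
d=load('wrist');P=cloud(d).reshape(-1,3); img=d['image'].mean(2).ravel()
t,yw,c=.505,.2315,np.array([.59,.05,.125])
for it in range(4):
    Rt=Rs(t,yw);X=Rt[:,0];Z=-Rt[:,2];Y=np.cross(Z,X);F=np.stack([X,Y,Z],1)
    q=(P-c)@F
    m=np.isfinite(q[:,0])&(q[:,0]>-.1)&(q[:,0]<.1)&(abs(q[:,1])<.03)&(q[:,2]>.034)&(q[:,2]<.052)
    k=np.where(m)[0]
    top=k[q[k,2]>np.median(q[k,2])-.0025]
    a,b=np.polyfit(q[top,0],q[top,2],1); 
    ys=q[top]; L=ys[ys[:,1]>np.median(ys[:,1])];
    mid=ys[:,1].mean()
    p1=np.polyfit(ys[ys[:,1]>mid,0],ys[ys[:,1]>mid,1],1);p2=np.polyfit(ys[ys[:,1]<mid,0],ys[ys[:,1]<mid,1],1)
    t+=np.arctan(a); yw+=np.arctan((p1[0]+p2[0])/2)/np.cos(t)
    c=c+Z*(b-.043)+Y*(p1[1]+p2[1])/2
    print(a.round(5),b.round(4),p1.round(4),p2.round(4),t.round(4),yw.round(4),c.round(4),len(top))
Rt=Rs(t,yw);X=Rt[:,0];Z=-Rt[:,2];Y=np.cross(Z,X);F=np.stack([X,Y,Z],1);q=(P-c)@F
r_=q[top];print('rail x extent',np.percentile(((P[top]-c)@F)[:,0],[0.2,99.8]))
m=np.isfinite(q[:,0])&(abs(q[:,0])<.1)&(abs(q[:,1])<.006)&(q[:,2]<.03)&(q[:,2]>.01)
xs=np.arange(-.1,.1,.001);pr=[];br=[]
for x in xs:
    k=m&(abs(q[:,0]-x)<.0008); pr.append(np.median(q[k,2])*1e3 if k.sum() else np.nan); br.append(np.mean(img[k]) if k.sum() else np.nan)
print(list(zip((xs*1e3).round().astype(int).tolist(),np.round(pr,1).tolist(),np.round(br).tolist())))
w=np.array(pr);s=(abs(xs)<.068)&np.isfinite(w)
for p in(10,12,14):
  for nm,v in(('z',w),('b',np.array(br))):
    z=np.sum((v[s]-v[s].mean())*np.exp(-2j*np.pi*xs[s]*1e3/p))/s.sum(); print(p,nm,abs(z).round(2),'max phase at x=',((-np.angle(z))/2/np.pi*p).round(2))
E
python3 fit.py
```

```text
0.00398 0.041 [0.     0.0092] [-0.0006 -0.0147] 0.509 0.2312 [0.5916 0.0475 0.1233] 4428
0.00015 0.043 [0.0006 0.012 ] [-0.0002 -0.012 ] 0.5091 0.2314 [0.5916 0.0475 0.1233] 4423
0.0 0.043 [0.0004 0.012 ] [-0.0004 -0.012 ] 0.5091 0.2314 [0.5916 0.0475 0.1233] 4423
0.0 0.043 [0.0004 0.012 ] [-0.0004 -0.012 ] 0.5091 0.2314 [0.5916 0.0475 0.1233] 4423
rail x extent [-0.09745998  0.09974161]
[(-100, 17.3, 122.0), (-99, 17.5, 122.0), (-98, 17.1, 123.0), (-97, 17.1, 122.0), (-96, 17.4, 122.0), (-95, 17.6, 122.0), (-94, 17.6, 122.0), (-93, 17.5, 122.0), (-92, 17.3, 122.0), (-91, 17.3, 122.0), (-90, 17.3, 123.0), (-89, 17.5, 122.0), (-88, 17.5, 122.0), (-87, 17.3, 123.0), (-86, 17.2, 122.0), (-85, 17.6, 122.0), (-84, 17.4, 122.0), (-83, 17.2, 122.0), (-82, 17.3, 122.0), (-81, 17.5, 122.0), (-80, 17.2, 124.0), (-79, 17.3, 125.0), (-78, 17.6, 127.0), (-77, 17.6, 126.0), (-76, 17.6, 124.0), (-75, 17.5, 129.0), (-74, 17.6, 126.0), (-73, 17.7, 125.0), (-72, 17.7, 126.0), (-71, 17.6, 125.0), (-70, 17.6, 124.0), (-69, 17.2, 123.0), (-68, 17.5, 124.0), (-67, 18.0, 124.0), (-66, 21.0, 130.0), (-65, 2
[... 2631 characters left out ...]
 (73, 17.9, 104.0), (74, 17.8, 120.0), (75, 17.7, 124.0), (76, 17.7, 125.0), (77, 17.6, 124.0), (78, 17.5, 124.0), (79, 17.8, 122.0), (80, 17.6, 123.0), (81, 17.4, 123.0), (82, 17.4, 123.0), (83, 17.6, 124.0), (84, 17.6, 123.0), (85, 17.6, 124.0), (86, 17.6, 122.0), (87, 17.6, 123.0), (88, 17.6, 122.0), (89, 17.6, 122.0), (90, 17.1, 122.0), (91, 17.3, 123.0), (92, 17.3, 125.0), (93, 17.6, 129.0), (94, 17.7, 134.0), (95, 17.5, 137.0), (96, 17.6, 147.0), (97, 17.7, 160.0), (98, 17.7, 171.0), (99, 17.5, 174.0)]
10 z 0.26 max phase at x= -1.82
10 b 0.3 max phase at x= -4.83
12 z 1.86 max phase at x= -3.12
12 b 4.67 max phase at x= 5.8
14 z 0.34 max phase at x= 3.23
14 b 0.76 max phase at x= 1.35
```

Run:
```python
from h import *
d=load('scene');C=R.from_rotvec(d['rvec']).as_matrix();print('cam',-C.T@d['tvec'])
im=d['image'][148:222,148:248,::-1]
cv2.imwrite('pics/c.png',cv2.resize(im,None,fx=8,fy=8,interpolation=cv2.INTER_CUBIC))
```

```text
cam [1.03720654 0.49207703 0.83067611]
```

View pics/c.png

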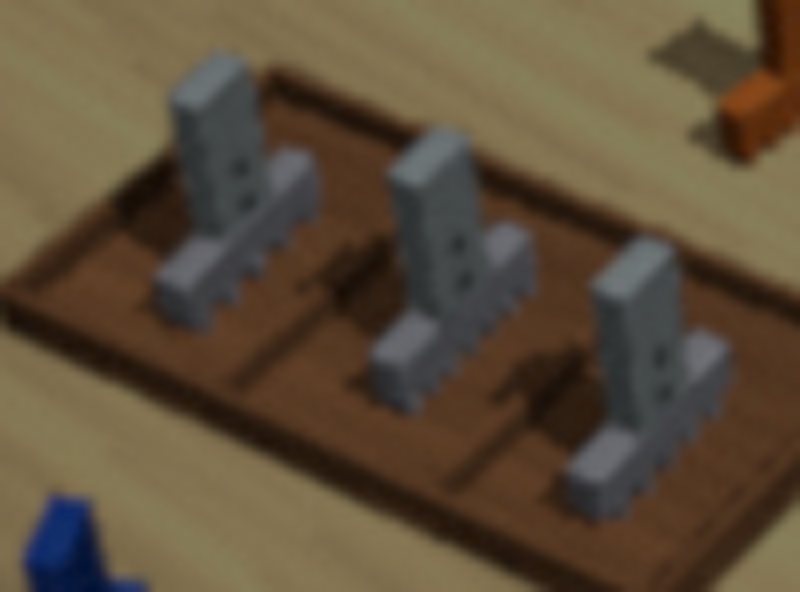

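The enlarged crop shows the teeth: left leaf (170–320, 320–200) seems to have 5 wide-spaced teeth, the middle one 7, the right one 5 at slightly closer spacing. I'll measure it.

Run:
```python
from h import *
from scipy.ndimage import map_coordinates
d=load('scene');g=d['image'].astype(float);sig=g[...,2]-g[...,0]  # blue - red: steel vs wood
P=cloud(d)
for nm,(cx,cy),(a,b,c,e) in(('L1',(.502,-.323),(150,195,160,192)),('L2',(.4845,-.2455),(155,202,190,218)),('L3',(.479,-.1665),(172,218,216,243))):
    Q=P[a:b,c:e].reshape(-1,3);m=(Q[:,2]>.0255)&(Q[:,2]<.04)
    # bar top + tang in band; yaw by minAreaRect
    (c0,s,ang)=cv2.minAreaRect(Q[m][:,:2].astype(np.float32)); yaw=np.radians(ang if s[0]>s[1] else ang-90)
    u=np.array([np.cos(yaw),np.sin(yaw)]);v=np.array([-u[1],u[0]])
    print(nm,np.round(c0,4),np.round(s,4),yaw.round(3))
    xs=np.arange(-.036,.0361,.0005)
    best=None
    for z in(.0065,.0085,.010):
      for off in(.004,.006,.008):
        p=np.c_[np.array(c0)+xs[:,None]*u+off*v,np.full(len(xs),z)]
        q=proj(d,p);w=map_coordinates(sig,[q[:,1],q[:,0]],order=3)
        k=abs(xs)<.03; w2=w[k]-np.polyval(np.polyfit(xs[k],w[k],2),xs[k])
        print('  ',z,off,[ (T,round(abs(np.sum(w2*np.exp(-2j*np.pi*xs[k]*1e3/T)))/k.sum(),2)) for T in(9,10,11,12,13,14,15)])
```

```text
L1 [ 0.502  -0.3218] [0.0675 0.0156] 0.282
   0.0065 0.004 [(9, np.float64(0.5)), (10, np.float64(1.35)), (11, np.float64(1.72)), (12, np.float64(1.94)), (13, np.float64(5.69)), (14, np.float64(7.56)), (15, np.float64(7.16))]
   0.0065 0.006 [(9, np.float64(0.84)), (10, np.float64(0.92)), (11, np.float64(1.57)), (12, np.float64(1.17)), (13, np.float64(4.52)), (14, np.float64(6.4)), (15, np.float64(6.29))]
   0.0065 0.008 [(9, np.float64(0.74)), (10, np.float64(0.38)), (11, np.float64(0.77)), (12, np.float64(0.43)), (13, np.float64(2.21)), (14, np.float64(3.32)), (15, np.float64(3.41))]
   0.0085 0.004 [(9, np.float64(0.4)), (10, np.float64(1.27)), (11, np.float64(1.29)), (12, np.float64(2.07)), (13, np.float64(4.9)), (14, np.float64(6.13)), (15, np.float64(5.65))]
   0.0085 0.006 [(9, np.float64(0.51)), (10, np.float64(1.61)), (11, np.float64(1.74)), (12, np.float64(2.1)), (13, np.float64(5.66)), (14, np.float64(7.36)), (15, np.float64(6.95))]
   0.0085 0.008 [(9, np.float64(0.82)), (10, np.float64(1.13)), (11, np.float64(1.35)), (12, np.float64(1.16)), (13, np.float64(4.05)), (14, n
[... 3262 characters left out ...]
loat64(0.53)), (10, np.float64(0.99)), (11, np.float64(2.35)), (12, np.float64(2.93)), (13, np.float64(2.07)), (14, np.float64(0.77)), (15, np.float64(0.56))]
   0.01 0.004 [(9, np.float64(0.87)), (10, np.float64(0.6)), (11, np.float64(3.01)), (12, np.float64(4.01)), (13, np.float64(2.9)), (14, np.float64(1.58)), (15, np.float64(1.29))]
   0.01 0.006 [(9, np.float64(1.0)), (10, np.float64(0.12)), (11, np.float64(3.71)), (12, np.float64(5.08)), (13, np.float64(3.57)), (14, np.float64(1.37)), (15, np.float64(1.23))]
   0.01 0.008 [(9, np.float64(0.66)), (10, np.float64(0.94)), (11, np.float64(2.94)), (12, np.float64(3.99)), (13, np.float64(2.88)), (14, np.float64(0.9)), (15, np.float64(0.76))]
```

Unambiguous: screw pitch 12 mm; the right-hand leaf (0.480, −0.167) has 12 mm teeth (others 14 and 10). Going to that leaf.

Run:
```python
from h import *
print(mv([.48,-.167,.19],Rs(0,.17)))
```

```text
(array([-91.6, 156.6,  34.8]), array([-0.01 , -0.474,  0.043]))
```

Request:
step_arm([
  [-10,25,-10,0,-0.06,0,60],
  [-22,50,-10,0,-0.14,0.01,60],
  [-36,75,-5,0,-0.22,0.02,60],
  [-50,100,5,0,-0.3,0.03,60],
  [-65,125,15,-0.01,-0.38,0.04,60],
  [-80,145,25,-0.01,-0.44,0.043,60],
  [-91,156,35,-0.01,-0.474,0.043,60],
  [-91,156,35,-0.01,-0.474,0.043,60],
])

```text
clock: 2.8
tcp_pos: [0.4793, -0.1687, 0.1887]
orientation: [-3.13, -0.259, 0.004]
contact_force: [-0.7, 0.7, -0.2]
grip_width: 0.0602
gripper_force: 0.0
```

Request:
step_arm([
  [0,0,0,0,0,0,60],
  [0,0,0,0,0,0,60],
  [0,0,0,0,0,0,60],
])

```text
clock: 3.1
tcp_pos: [0.481, -0.1654, 0.1913]
orientation: [3.129, 0.268, 0.005]
contact_force: [0.1, 0.9, -0.2]
grip_width: 0.0601
gripper_force: 0.0
```

Run:
```python
from h import *
d=grab('wrist','w2.png'); o=r.get_obs(); print(o['tcp_pos'],o['orientation'],o['contact_force'])
P=cloud(d)
for lo,hi,nm in((.07,.095,'tang'),(.022,.036,'bar')):
    m=((P[...,2]>lo)&(P[...,2]<hi)).astype(np.uint8)
    N,L,S,C=cv2.connectedComponentsWithStats(m)
    for i in range(1,N):
        if S[i,4]>150:
            q=P[L==i]; c0,s,a=cv2.minAreaRect(q[:,:2].astype(np.float32)); print(nm,C[i].round(),S[i,4],np.round(c0,4),np.round(s,4),round(a,1),np.percentile(q[:,2],[5,50,95]).round(4))
```

```text
[ 0.48097323 -0.16543432  0.19122248] [3.12936693 0.26779953 0.00449004] [ 0.83679995 -0.25289052 -0.01929214]
tang [16.  4.] 338 [0.5841 0.0296] [0.0082 0.0288] 16.3 [0.0701 0.0714 0.073 ]
tang [ 32. 105.] 3017 [0.5194 0.0128] [0.0663 0.0294] 1.4 [0.0723 0.085  0.0934]
tang [287. 202.] 628 [ 0.4801 -0.1713] [0.0265 0.0116] 10.4 [0.0765 0.0814 0.0825]
tang [496. 207.] 839 [ 0.5028 -0.3264] [0.026  0.0138] 12.9 [0.0715 0.0807 0.0823]
tang [393. 214.] 724 [ 0.4843 -0.2508] [0.0257 0.0128] 12.8 [0.0723 0.081  0.0824]
tang [350. 374.] 376 [ 0.3323 -0.2535] [0.0127 0.0269] 89.6 [0.0713 0.0761 0.0772]
bar [393.  12.] 412 [ 0.6307 -0.2293] [0.0231 0.0128] 37.0 [0.0222 0.0233 0.0248]
bar [285. 159.] 390 [ 0.5029 -0.1671] [0.0221 0.0117] 10.1 [0.027  0.0284 0.0313]
bar [463. 187.] 971 [ 0.5032 -0.3262] [0.0682 0.0134] 13.1 [0.0231 0.028  0.0332]
bar [375. 190.] 757 [ 0.4844 -0.2505] [0.0675 0.0127] 11.5 [0.0236 0.0282 0.0327]
bar [342. 332.] 453 [ 0.332 -0.253] [0.068  0.0121] 0.9 [0.0224 0.0236 0.0345]
```

View pics/w2.png

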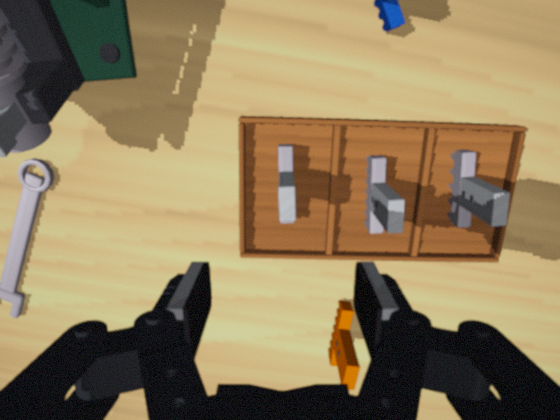

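Wrist view: the target leaf is at (287,185), alone in its bay between the open fingers' columns; the others at (385,195) and (480,190). Descend and grasp.

Request:
step_arm([
  [0,5,30,0,0,0.005,45],
  [0,5,60,0,0,0.005,45],
  [0,5,90,0,0,0.005,45],
  [0,5,115,0,0,0.005,45],
  [0,5,135,0,0,0.005,45],
  [0,5,141,0,0,0.005,45],
  [0,5,141,0,0,0.005,45],
])

```text
clock: 3.85
tcp_pos: [0.4816, -0.1703, 0.0492]
orientation: [-3.13, -0.26, -0.001]
contact_force: [-0.0, 0.2, -0.1]
grip_width: 0.0449
gripper_force: 0.0
```

Request:
step_arm([
  [0,0,0,0,0,0,25],
  [0,0,0,0,0,0,16],
  [0,0,0,0,0,0,5],
  [0,0,0,0,0,0,5],
  [0,0,0,0,0,0,5],
  [0,0,0,0,0,0,5],
], grip_force=50)

```text
clock: 4.45
tcp_pos: [0.4827, -0.171, 0.0504]
orientation: [3.13, 0.259, 0.005]
contact_force: [-1.4, 0.1, 6.7]
grip_width: 0.0113
gripper_force: 52.1
```

Request:
step_arm([
  [0,0,-10,0,0,0,5],
  [0,0,-30,0,0,0,5],
  [0,0,-60,0,0,0,5],
  [0,0,-95,0,0,0,5],
  [0,0,-130,0,0,0,5],
  [0,0,-150,0,0,0,5],
  [0,0,-150,0,0,0,5],
  [0,0,-150,0,0,0,5],
])

```text
clock: 5.25
tcp_pos: [0.4811, -0.1707, 0.1991]
orientation: [3.131, 0.259, 0.002]
contact_force: [0.7, 0.7, -2.3]
grip_width: 0.0112
gripper_force: 51.1
```

```bash
cat > hand.py <<'E'
from h import *
import sys
d=grab('wrist',sys.argv[1]); o=r.get_obs(); M=R.from_rotvec(o['orientation']).as_matrix()
q=(cloud(d)-o['tcp_pos'])@M   # tool frame
m=(abs(q[...,1])<.0075)&(abs(q[...,0])<.05)&(q[...,2]>-.04)&(q[...,2]<.06)
g=q[m]; print(len(g),o['tcp_pos'],o['orientation'])
for lo in np.arange(-.04,.06,.005):
    k=(g[:,2]>lo)&(g[:,2]<=lo+.005)
    if k.sum()>5: print('z %.3f n %d x %s y %s'%(lo,k.sum(),np.percentile(g[k,0],[1,50,99]).round(4),np.percentile(g[k,1],[1,50,99]).round(4)))
E
python3 hand.py w3.png
python3 - <<'E'
from h import *
Rt=Rs(.509,.2314);X=Rt[:,0];Z=-Rt[:,2]
c=np.array([.5916,.0475,.1233])+.0029*X; np.save('c.npy',c); print(c)
print(mv(c+Z*(.056+.0064+.04),Rt))
E
```

```text
5448 [ 0.48059674 -0.1705915   0.19828886] [-3.13034852e+00 -2.58977852e-01  7.87133193e-04]
z -0.040 n 450 x [-0.0103  0.0048  0.0119] y [-0.0073 -0.0044 -0.0032]
z -0.035 n 2037 x [-0.0145  0.0001  0.0118] y [-0.0063  0.0018  0.0074]
z -0.030 n 303 x [0.0104 0.0111 0.0121] y [-0.0073  0.0001  0.0075]
z -0.025 n 271 x [0.0103 0.0112 0.0121] y [-0.0073  0.      0.0074]
z -0.020 n 252 x [0.0103 0.0112 0.0121] y [-0.0074 -0.0001  0.0072]
z -0.015 n 207 x [0.0104 0.0112 0.0121] y [-0.0072  0.0002  0.0074]
z -0.010 n 199 x [0.0105 0.0111 0.0119] y [-0.0071  0.0002  0.0072]
z -0.005 n 127 x [0.0105 0.011  0.0116] y [-0.0033  0.0018  0.0073]
z -0.000 n 124 x [0.0104 0.011  0.0116] y [-0.0034  0.0022  0.0074]
z 0.005 n 109 x [0.0101 0.011  0.0115] y [-0.0036  0.0018  0.0072]
z 0.010 n 84 x [0.0102 0.0108 0.0112] y [-0.0033  0.0013  0.0073]
z 0.015 n 102 x [0.0101 0.0106 0.0251] y [-0.0035  0.0022  0.0074]
z 0.020 n 1063 x [0.0103 0.0216 0.0317] y [-0.0035  0.0018  0.0075]
z 0.025 n 57 x [0.0308 0.0314 0.0319] y [-0.0036  0.0018  0.0071]
z 0.030 n 56 x [0.0309 0.0315 0.032 ] y [-0.0034  0.002   0.0072]
z 0.035 n 7 x [0.0312 0.0314 0.0314] y [-0.0032  0.0012  0.0072]
[0.59406488 0.04808078 0.12471318]
(array([  98.1, -193.8,  -15.8]), array([ 0.016,  0.509, -0.065]))
```

View pics/w3.png

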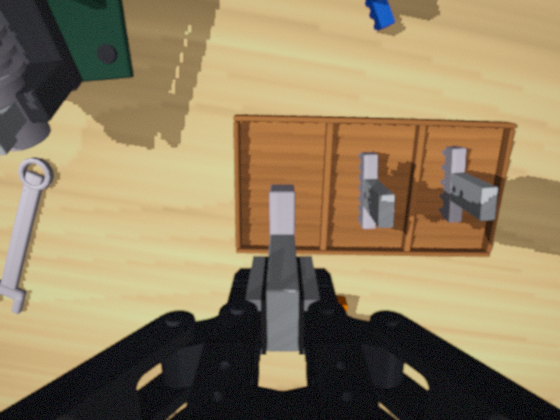

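Wrist view: leaf gripped square at (283,260), its near bar end at (283,210); the other two leaves undisturbed at (375,190), (465,185). Move above the screw.

Run:
```python
from h import *
Rt=Rs(.509,.2314);c=np.load('c.npy')+.0022*Rt[:,0]-.0023*Rt[:,1]; np.save('ct.npy',c)
print(mv(c-Rt[:,2]*.17,Rt))
```

```text
(array([  66.9, -194. ,  -75.9]), array([ 0.016,  0.509, -0.065]))
```

Request:
step_arm([
  [0,-15,-30,0,0,0,5],
  [10,-40,-60,0,0.06,-0.01,5],
  [20,-70,-80,0.003,0.14,-0.02,5],
  [32,-100,-85,0.006,0.23,-0.03,5],
  [44,-130,-85,0.01,0.32,-0.045,5],
  [56,-160,-80,0.013,0.42,-0.055,5],
  [67,-185,-76,0.016,0.509,-0.065,5],
  [67,-194,-76,0.016,0.509,-0.065,5],
])

```text
clock: 6.1
tcp_pos: [0.512, 0.0336, 0.2714]
orientation: [-2.966, -0.349, -0.766]
contact_force: [-0.7, -0.3, -2.0]
grip_width: 0.0112
gripper_force: 51.0
```

Request:
step_arm([
  [0,0,0,0,0,0,5],
  [0,0,0,0,0,0,5],
  [0,0,0,0,0,0,5],
])

```text
clock: 6.4
tcp_pos: [0.5159, 0.0308, 0.275]
orientation: [-2.966, -0.343, -0.773]
contact_force: [0.9, -0.3, -1.4]
grip_width: 0.0112
gripper_force: 51.0
```

```bash
python3 - <<'E'
from h import *
Rt=Rs(.509,.2314);c=np.load('ct.npy');o=r.get_obs();print(o['tcp_pos'],o['contact_force'],((o['tcp_pos']-c)@Rt).round(4))
print(mv(c-Rt[:,2]*.1,Rt))
E
python3 hand.py w4.png | tail -8;  cp fit.py fit2.py; python3 fit2.py | sed -n '4,5p;7,20p'
```

```text
[0.51588094 0.03079556 0.27498114] [ 0.92117698 -0.31261072 -1.44638978] [ 0.0011  0.0012 -0.1702]
(array([-1.2, -1.3, 70.2]), array([ 0.001, -0.001, -0.001]))
z -0.000 n 123 x [0.0096 0.0105 0.011 ] y [-0.0036  0.0016  0.0072]
z 0.005 n 108 x [0.0095 0.0104 0.0109] y [-0.0037  0.002   0.0074]
z 0.010 n 92 x [0.0096 0.0103 0.0109] y [-0.0035  0.0018  0.0071]
z 0.015 n 98 x [0.0093 0.0099 0.0106] y [-0.0037  0.002   0.0072]
z 0.020 n 1086 x [0.0097 0.0206 0.031 ] y [-0.0037  0.0018  0.0073]
z 0.025 n 61 x [0.0303 0.0309 0.0312] y [-0.0037  0.0025  0.0073]
z 0.030 n 58 x [0.0304 0.0309 0.0312] y [-0.0036  0.0015  0.0075]
z 0.035 n 21 x [0.0305 0.0308 0.031 ] y [-0.0034  0.0015  0.0069]
0.0 0.043 [-0.0053  0.0123] [ 0.0053 -0.0123] 0.5081 0.2362 [0.5915 0.0474 0.1234] 2882
rail x extent [-0.04369127  0.09972117]
10 z 0.13 max phase at x= 3.47
10 b 0.78 max phase at x= 0.55
12 z 1.8 max phase at x= -3.18
12 b 3.12 max phase at x= 5.46
14 z 0.71 max phase at x= 3.79
14 b 2.12 max phase at x= 3.32
```

Request:
step_arm([
  [0,-1.3,20,0,0,0,5],
  [-0.5,-1.3,45,0,0,0,5],
  [-0.5,-1.3,70,0,0,0,5],
  [-0.5,-1.3,82,0,0,0,5],
  [-0.5,-1.3,91,0,0,0,5],
  [-0.5,-1.3,94,0,0,0,5],
  [-0.5,-1.3,94,0,0,0,5],
])

```text
clock: 7.15
tcp_pos: [0.5599, 0.043, 0.1927]
orientation: [-2.966, -0.344, -0.773]
contact_force: [-0.2, -0.1, -1.6]
grip_width: 0.011
gripper_force: 51.0
```

```bash
cat > st.py <<'E'
from h import *
Rt=Rs(.509,.2314);c=np.load('ct.npy');o=r.get_obs();print('rel mm',((o['tcp_pos']-c)@Rt*1e3).round(2),'F tool',(Rt.T@o['contact_force']).round(1),'M',(Rt.T@o['moment']).round(2),'rot',mv(o['tcp_pos'],Rt)[1],o['grip_width'].round(4))
E
python3 st.py
python3 - <<'E'
from h import *
for n in('scene','top'): grab(n)
d=load('scene'); c=np.load('ct.npy'); u,v=proj(d,c)[0]; print(u,v)
im=d['image'][int(v)-65:int(v)+30,int(u)-60:int(u)+60,::-1]; cv2.imwrite('pics/c2.png',cv2.resize(im,None,fx=6,fy=6,interpolation=cv2.INTER_CUBIC))
E
```

```text
262.6381398370641 244.45363468476546Traceback (most recent call last):
  File "st.py", line 2, in <module>
    Rt=Rs(.509,.2314);c=np.load('ct.npy');o=r.get_obs();print('rel mm',((o['tcp_pos']-c)@Rt*1e3).round(2),'F tool',(Rt.T@o['contact_force']).round(1),'M',(Rt.T@o['moment']).round(2),'rot',mv(o['tcp_pos'],Rt)[1],o['grip_width'].round(4))
                                                                                                                                                                                                                   ^^^^^^^^^^^^^^^^^^^^^
AttributeError: 'float' object has no attribute 'round'
```

View pics/c2.png

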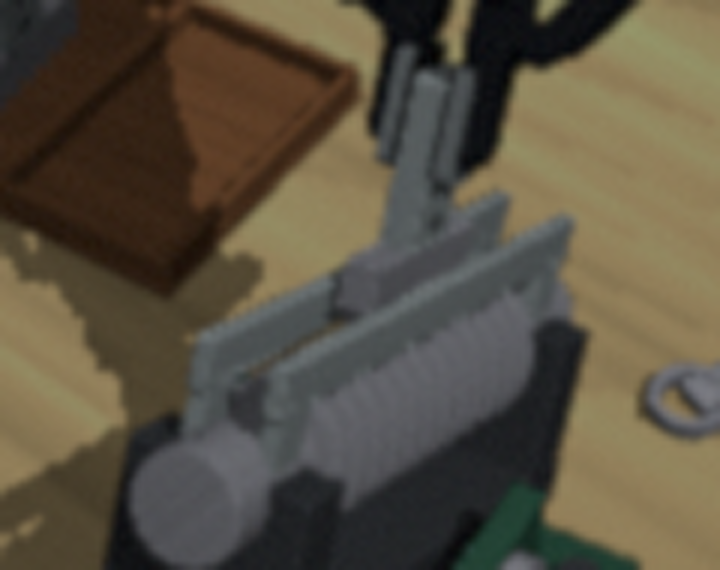

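Scene crop: leaf bar sits between the rails, from (345,290) to (505,210), centred, clear of both. Descend gently.

```bash
sed -i "s/o\['grip_width'\].round(4)/o['grip_width']/" st.py; python3 st.py
```

```text
rel mm [  1.28  -0.6  -76.81] F tool [-0.9  0.   2. ] M [ 0.02 -0.77 -0.01] rot [ 0.001 -0.002  0.   ] 0.011234321247820525
```

Request:
step_arm([
  [0,0,1.5,0,0,0,5],
  [0,0,3,0,0,0,5],
  [0,0,4.5,0,0,0,5],
  [0,0,6,0,0,0,5],
  [0,0,7,0,0,0,5],
  [0,0,7,0,0,0,5],
])

```text
clock: 7.85
tcp_pos: [0.563, 0.0441, 0.1868]
orientation: [-2.966, -0.345, -0.773]
contact_force: [-0.6, -0.5, -1.6]
grip_width: 0.0113
gripper_force: 51.0
```

```bash
python3 st.py
```

```text
rel mm [  0.87  -0.98 -69.38] F tool [-1.4  0.3  1. ] M [ 0.01 -0.76 -0.01] rot [ 0.001 -0.001  0.001] 0.011267534269549897
```

Nearly at crest level with no contact; continue in small steps.

Request:
step_arm([
  [0,0,1,0,0,0,5],
  [0,0,2,0,0,0,5],
  [0,0,3,0,0,0,5],
  [0,0,3,0,0,0,5],
])

```text
clock: 8.25
tcp_pos: [0.5645, 0.0444, 0.1842]
orientation: [-2.966, -0.345, -0.774]
contact_force: [0.3, 0.0, -2.0]
grip_width: 0.0114
gripper_force: 51.0
```

```bash
python3 st.py
```

```text
rel mm [  0.91  -0.93 -66.4 ] F tool [-0.7  0.1  1.8] M [ 0.02 -0.73  0.02] rot [ 0.001 -0.001  0.001] 0.011370322931069104
```

Request:
step_arm([
  [0,0,1,0,0,0,5],
  [0,0,2,0,0,0,5],
  [0,0,2.5,0,0,0,5],
  [0,0,2.5,0,0,0,5],
])

```text
clock: 8.65
tcp_pos: [0.5657, 0.0447, 0.1821]
orientation: [-2.966, -0.345, -0.774]
contact_force: [0.2, 0.1, -2.0]
grip_width: 0.0114
gripper_force: 51.0
```

```bash
python3 st.py
```

```text
rel mm [  0.94  -0.94 -63.94] F tool [-0.8 -0.   1.9] M [ 0.01 -0.75  0.  ] rot [ 0.001 -0.001  0.001] 0.011422747232187138
```

Request:
step_arm([
  [0,0,0.7,0,0,0,5],
  [0,0,1.4,0,0,0,5],
  [0,0,2,0,0,0,5],
  [0,0,2,0,0,0,5],
])

```text
clock: 9.05
tcp_pos: [0.5664, 0.0449, 0.1812]
orientation: [-2.966, -0.346, -0.775]
contact_force: [-11.2, -2.4, 11.5]
grip_width: 0.0111
gripper_force: 53.8
```

```bash
python3 st.py
```

```text
rel mm [  1.11  -0.94 -62.79] F tool [ -4.4  -0.3 -15.6] M [ 0.21 -1.4  -0.01] rot [ 0.002 -0.002  0.001] 0.011093110154423005
```

```bash
cat > chk.py <<'E'
from h import *
d=grab('wrist');q=(cloud(d)-np.load('c.npy'))@Rs(.509,.2314)*[1,-1,-1]
def z(lo,hi,xa,xb,n):
    k=(q[...,1]>lo)&(q[...,1]<hi)&(q[...,0]>xa)&(q[...,0]<xb)&(q[...,2]>.03)&(q[...,2]<.055); print(n,k.sum(),np.percentile(q[k][:,2],[10,50,90]).round(4))
k=(abs(q[...,1])<.004)&(q[...,2]>.033)&(q[...,2]<.05)&(q[...,0]>.0)&(q[...,0]<.06); print('bar end x',np.percentile(q[k][:,0],[1,99]).round(4))
z(-.004,.004,.018,.03,'bar');z(.010,.014,.015,.06,'rail+');z(-.014,-.010,.015,.06,'rail-')
E
python3 chk.py
```

```text
bar end x [0.0131 0.0345]
bar 406 [0.0399 0.0407 0.0414]
rail+ 841 [0.0424 0.0432 0.044 ]
rail- 840 [0.0423 0.0432 0.044 ]
```

Bar top is 2.5 mm below the rail tops: leaf fully home. Release and retreat.

Request:
step_arm([
  [0,0,-0.8,0,0,0,5],
  [0,0,-0.8,0,0,0,10],
  [0,0,-0.8,0,0,0,14],
  [0,0,-0.8,0,0,0,20],
  [0,0,-0.8,0,0,0,28],
  [0,0,-0.8,0,0,0,36],
  [0,0,-0.8,0,0,0,36],
], grip_force=20)

```text
clock: 9.8
tcp_pos: [0.5663, 0.0449, 0.1812]
orientation: [-2.966, -0.345, -0.774]
contact_force: [0.4, -0.3, -0.2]
grip_width: 0.0359
gripper_force: 0.0
```

Request:
step_arm([
  [0,0,-8,0,0,0,36],
  [0,0,-20,0,0,0,36],
  [0,0,-40,0,0,0,36],
  [0,0,-65,0,0,0,36],
  [0,0,-90,0,0,0,36],
  [0,0,-90,0,0,0,36],
  [0,0,-90,0,0,0,36],
])

```text
clock: 10.5
tcp_pos: [0.5236, 0.0341, 0.2599]
orientation: [-2.967, -0.344, -0.776]
contact_force: [0.3, -0.2, 0.0]
grip_width: 0.0357
gripper_force: 0.0
```

```bash
python3 st.py; python3 chk.py
python3 - <<'E'
from h import *
d=load('wrist');cv2.imwrite('pics/w5.png',d['image'][:,:,::-1])
E
```

```text
rel mm [   1.02   -0.27 -152.99] F tool [0.2 0.3 0.1] M [ 0.01 -0.47  0.05] rot [ 0.003 -0.002 -0.   ] 0.0357425344704593
bar end x [0.0027 0.034 ]
bar 179 [0.0397 0.0409 0.0419]
rail+ 368 [0.0423 0.0432 0.044 ]
rail- 376 [0.0424 0.0432 0.0441]
```

View pics/w5.png

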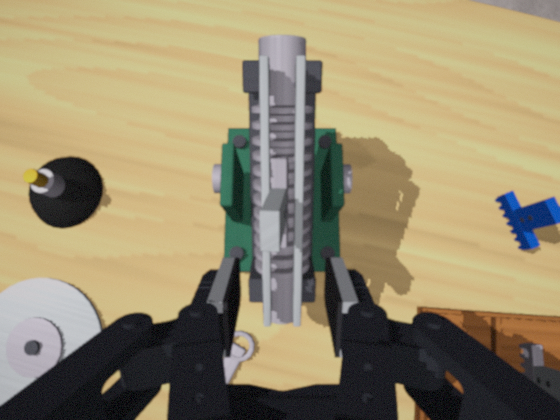

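Wrist view: leaf stands between rails, bar at (278,175), tang top at (270,235), leaning slightly to one side. Measure the lean.

```bash
cat > lean.py <<'E'
from h import *
grab('wrist')
d=load('wrist');q=(cloud(d)-np.load('c.npy'))@Rs(.509,.2314)*[1,-1,-1]
for lo,hi,xa,xb in((.036,.044,.016,.034),(.045,.055,-.03,.03),(.06,.07,-.03,.03),(.075,.085,-.03,.03),(.088,.1,-.03,.03)):
    k=(abs(q[...,1])<(.0085 if lo<.044 else .03))&(q[...,0]>xa)&(q[...,0]<xb)&(q[...,2]>lo)&(q[...,2]<hi)
    if k.sum(): print(lo,k.sum(),'y',np.percentile(q[k][:,1],[1,50,99]).round(4),'x',np.percentile(q[k][:,0],[1,50,99]).round(4),'zmax',np.percentile(q[k][:,2],99).round(4))
E
python3 lean.py
```

```text
0.036 427 y [-0.0029  0.0028  0.0085] x [0.0164 0.0256 0.0339] zmax 0.0429
0.045 107 y [-0.0102 -0.0006  0.0091] x [-0.0116  0.0127  0.0133] zmax 0.0549
0.06 139 y [-0.0013 -0.0005  0.0104] x [-0.0116  0.0124  0.0133] zmax 0.07
0.075 166 y [0.0001 0.002  0.0119] x [-0.0111  0.0126  0.0133] zmax 0.0849
0.088 896 y [0.0014 0.0072 0.0133] x [-0.0119  0.0016  0.0131] zmax 0.0952
```

The slight lean (about 5°) is just the play between the rails; the leaf is seated and resting stably. The other leaves were never moved and stand in the rack.

```bash
python3 lean.py | tail -1; python3 -c "
from h import *
print(r.hand_in())"
```

```text
0.088 890 y [0.0011 0.0075 0.0135] x [-0.0118  0.0018  0.0131] zmax 0.0953
the job is handed in; nothing more can be done
None
```

The 12 mm leaf (rack bay nearest the screw) is fully home in the thread, leaning about 5° against a rail; I picked it from the images and tried only that one, the 10 mm and 14 mm leaves never left the rack, and the job is handed in (no verdict returned).

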